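# Grease the proofing press bearing

### The job

Switch the little press off by turning its speed knob anticlockwise all the way to its stop, then take the red push-type grease gun out of its wooden block and press its coupler squarely onto the tilted grease nipple of the front bearing until it snaps on. Keep pushing so the gun's spring pump is well pressed in, and finish like that: still gripping the gun and holding it pressed against its spring. Leave everything else on the table where it is.

Things in the scene. Friction and masses are not known exactly. Their poses are not given: they have to be found in the camera images.
- knob_grip (a point): Black bar knob on the grey speed-control box (120 x 110 x 50 mm, fixed). Point on the knob's vertical turning axis, 84 mm above the table. The bar is 50 mm long along this frame's x, 14 mm thick along its y, and spans 62 to 96 mm above the table; below it a round skirt, 52 mm across. A white line on top marks its -x half.
- speed_knob (a joint): Angle of the knob in rad: 0 = fully anticlockwise seen from above, the end stop (off, white line at the red mark on the box); grows clockwise up to 4.7. It is stiff and stays where it is left (about 0.04 N m).
- gun_grip (a point): Centre of the grease gun's red square grip, 28 x 28 mm (along x, y), 60 mm long along z, the gun's axis (z points away from the coupler; up in the block, this point then 156 mm above the table). 30 mm below is the top of a collar, 50 mm across, 6 mm thick, resting on the block; the gun's top is 38 mm above, the coupler's mouth 145 mm below. About 0.4 kg.
- coupler_seat (a point): Floor inside the gun's coupler, on its axis (z as gun_grip), 121 mm below gun_grip with the pump out. Coupler: dark steel cup, mouth 24 mm below the seat, 37 mm across outside, a 30 mm funnel narrowing to a 19 mm bore. Spring balls meet the nipple's head when the seat is 13 mm above its top; about 6 N snaps them over it, and then the seat rests on the nipple's top.
- pump (a joint): Pump stroke of the gun in m: how far the rod with the coupler is pushed into the barrel. 0 = out, 0.010 = end of the stroke. A spring resists: it needs 11 N to begin to move and 17 N at the end of the stroke.
- nipple_top (a point): Centre of the top of the brass nipple, about 119 mm above the table; z is its axis, pointing outwards, tilted 25 degrees from vertical to the free front of the press. Head 16 mm across, 8 mm high, bevelled; neck 10 mm; 26 mm below the top a foot 18 mm across, 32 mm below a boss 24 mm across. Fixed on the green front bearing block (110 mm wide, 80 mm high).
- stand: Wooden block that holds the grease gun, 75 x 75 mm, 120 mm high, fixed to the table; upright hole of 43 mm diameter, 114 mm deep, in the middle of its top. Origin at the centre of its underside, z up.
- press: Green press roller unit, fixed to the table. Origin under its front bearing block; a 72 mm black roller, second bearing and motor reach 290 mm to +x; the nipple leans to -x.
- ink_tin: Loose blue ink tin, 64 mm diameter, 55 mm high; origin under its centre. To be left alone.
- glass_jar: Loose glass jar, 60 mm diameter, 85 mm high; origin under its centre. To be left alone.
- oil_bottle: Loose green bottle, 56 mm diameter, 150 mm high; origin under its centre. To be left alone.
- ink_knife: Loose flat ink knife lying on the table in front of the press, about 170 mm long along its x axis, under 30 mm high. To be left alone.
- brayer: Loose hand ink roller lying on the table, 90 mm wide roller of 40 mm diameter with a wooden handle, 165 mm long; origin under the roller. To be left alone.
- rag_bowl: Loose white bowl, 100 mm diameter, 45 mm high; origin under its centre. To be left alone.

How it is judged:
On the way, in this order (a step that is already met when the one before it is completed fails the run):
1. the speed knob is turned anticlockwise to its stop (within 0.08 rad) (value of joint speed_knob below 0.08 rad), for 0.2 s.
2. the coupler is snapped squarely onto the nipple (seat within 4 mm of its top, axes within 0.12 rad) (distance between coupler_seat and nipple_top below 0.004 m and angle between the z axis of coupler_seat and the z axis of nipple_top, either way round below 0.12 rad), for 0.1 s.
At the end, for the whole second after the job is handed in: Speed knob at its anticlockwise stop (within 0.08 rad); coupler snapped on the nipple (seat within 4 mm of the nipple's top) and square to it within 0.12 rad; the gun, still held in the fingers and at rest, keeps its pump pressed in by more than 4 of its 10 mm throughout the last second (all of step 2 and value of joint speed_knob below 0.08 rad and value of joint pump above 0.004 m and contact force between the fingers and grease_gun above 2 N and linear speed of grease_gun below 0.02 m/s); the arm keeps its last pose, push and grip.
It fails at once if something else on the table was moved by more than 25 mm (distance of any of ink_tin, glass_jar, oil_bottle, ink_knife, brayer, rag_bowl from where it was at the start of the episode above 0.025 m).
It also fails if it takes over 58 s, if anything falls off the work surface, if the arm or the gripper's body presses on something with over 40 N, if the wrist force passes 120 N, or if a joint passes its speed limit or range.

### The arm

A 7-joint arm with a two-finger parallel gripper is mounted at the origin on the work surface. World frame = base frame: x ahead of the robot, y to its left, z up, the work surface at z = 0. Lengths are in m, angles in rad, forces in N, time in s.
With the tool pointing down it reaches from about 0.425 to 0.925 m from the base axis. Payload 6.8 kg.
Tool frame: the origin (TCP) lies midway between the tips of the shut fingers; the grasp point (between the pads) lies 19 mm behind it; z points along the fingers, y is the line along which they close (so a half turn about z gives the same grasp; the last joint's range is limited). The gripper opens to 85 mm and grips with 20 to 120 N. Pads are 22 mm wide; open, the fingers measure 114 mm over their backs; the gripper's body (76 mm by 85 mm) begins 54 mm behind the grasp point. The pads swing forward as they close: fully open they stand 13 mm farther back than shut.
Start: joints at [-1.397, 0.477, 0.022, 1.555, -0.011, 1.109, -0.083], TCP at [0.188, 0.648, 0.231] pointing down, gripper open.
Joint ranges: [-2.96, 2.96], [-0.34, 2.1], [-1.41, 1.46], [0.24, 2.44], [-1.37, 4.51], [0.17, 1.92], [-2.96, 2.96]. Speed limits (rad/s): [2.39, 2.39, 3.14, 3.14, 3.14, 3.14, 3.14].

### API

Orientations are given as a rotation vector (axis times angle).
In Python, from bench import r gives the robot as it stands. The module is installed in compiled form; this text tells all that it offers.
- The arm moves only by the tool apply_moves, never from a script. Its argument "rows" is a list of rows, each a list of 6 numbers: the shift along the tool's x, y, z scaled (see below), then the turn, a rotation vector about the tool's x, y, z scaled (see below). A call has 1 to 5 rows; each row is the pose to reach, as a shift and turn from the pose commanded when the call began, along the tool's axes at that moment; what a row does not reach only later rows make up. The controller multiplies each number of a shift by 0.25 m and each number of a turn by 90 degrees. A row lasts 1/8 s, in which the tool goes at most 62.5 mm and 10.7 degrees, less where a joint would pass 70% of its speed; a pose out of reach is approached as far as the arm can. A call with a number of a shift or a turn outside -1 to 1 is refused whole. A call with a gripper value outside its range is refused whole. "claw" is the opening, from 0 (shut) to 1 (fully open), set as the call begins (left out, the last holds). The fingers move at their own pace and stop on an object; "newtons" is the grip in N (left out, the last holds). Time passes only in rows, so rows that repeat a pose let the fingers close. It gives the time, the measured TCP pose, the force, the opening and the grip force at its end, in the units of the state.
- r.get_obs(): the state, without advancing time (a new reading comes with each control period).
- r.grab_frame(name): name is "scene" or "top" or "wrist"; returns a dict with "pixels" (480x640x3 uint8, red, green, blue), "intrinsics" (3x3 intrinsics, pixels), "eye" and "attitude" of the camera in the world. Camera axes: x right, y up, looking along -z (the intrinsics and any distortion apply to the point x, -y, -z); pixel columns grow to the right and rows downward; lengths in m; the calibration is good to about 2 mm. A picture is of the moment at which its call begins. There is no depth.
- r.hand_in(): hands the job in; it is judged then, once.
Trained networks look in a picture, given as the dict that the camera call returned (one of the last four; its "shot" number tells which), for a name from the list of things; names that differ only in an ending like _2 or _b are one class to them, and where a whole thing is asked for, a point or a joint stands for the part that bears it (a point fixed in the world has none). Each returns a list of dicts, best first, with "conf" (0 to 1); they miss things now and then, are a little off and sometimes report something else, mostly with a low value. They report only what shows in the picture. A call takes as long as a camera call.
- r.search_frame(picture, thing): "rect" ([left, top, width, height] in pixels, round what is visible of it).
- r.outline_of(picture, thing): "pixels" (480x640 bool, what is visible of it) and "rect" ([left, top, width, height] in pixels, round what is visible of it).
- r.landmark_of(picture, thing): "point" ([column, row] in pixels: a listed point, or the origin of a listed thing).
The state is a dict: "clock": time; "joints": joint angles; "qvel": joint speeds; "tau": joint torques, N m; "tcp_pos": TCP position; "orientation": TCP orientation; "contact_force": force on the tool from outside, world axes, zero at the start; "moment": the same for the moment, N m; "grip_width": finger opening in m; "gripper_force": force on a finger pad.
Only numpy, scipy, OpenCV 4.12 (cv2) and the standard library are available. Lean on these libraries where they do the work, as an engineer would, in place of code of your own. Each camera call takes 0.05 s, during which the arm holds its last target. There are 200 camera calls.

## Working session

There is one attempt and no reset: what is moved stays moved. The work goes in short steps, Python scripts to look and compute and a tool call to move; the robot and the scene stay as the last step left them, time stands still between calls to the robot, and variables do not carry over. Pictures are saved under pics/ and viewed, at most 10 in all, crops included, and the job is handed in when it is done.

Besides the shell and the picture viewer there is one more tool, called after "Request:" as name(argument=value, ...), one argument or row to a line, values as JSON. apply_moves: Moves the arm, as the interface text tells. Its arguments: {"type":"object","properties":{"rows":{"type":"array","items":{"type":"array","items":{"type":"number"}}},"claw":{"type":"number"},"newtons":{"type":"number"}},"required":["rows"]}

```bash
mkdir -p pics
cat > h.py <<'E'
import numpy as np, cv2
from scipy.spatial.transform import Rotation as R
from bench import r
def cam(p):
    A=np.array(p["attitude"]); 
    A = A if A.shape==(3,3) else R.from_rotvec(A).as_matrix() if A.size==3 else R.from_quat(A).as_matrix()
    return np.array(p["intrinsics"]),np.array(p["eye"]),A
def ray(p,px):
    K,e,A=cam(p); d=np.linalg.inv(K)@[px[0],px[1],1]; d=A@[d[0],-d[1],-d[2]]; return e,d/np.linalg.norm(d)
def onz(p,px,z):
    e,d=ray(p,px); return e+d*(z-e[2])/d[2]
def proj(p,X):
    K,e,A=cam(p); c=A.T@(np.array(X)-e); u=K@[c[0],-c[1],-c[2]]; return u[:2]/u[2]
def tri(rs):
    M=0;b=0
    for e,d in rs:
        P=np.eye(3)-np.outer(d,d); M=M+P; b=b+P@e
    return np.linalg.solve(M,b)
def save(p,n,crop=None,s=1):
    i=p["pixels"][:,:,::-1]
    if crop: x,y,w,h=crop; i=i[y:y+h,x:x+w]
    cv2.imwrite("pics/"+n,cv2.resize(i,None,fx=s,fy=s,interpolation=cv2.INTER_CUBIC))
E
python3 - <<'E'
from h import *
np.set_printoptions(precision=4,suppress=True)
o=r.get_obs(); print(o)
P={n:r.grab_frame(n) for n in("scene","top","wrist")}
print({k:v for k,v in P["top"].items() if k!="pixels"})
for n in P: save(P[n],n+"0.png"); print(n,cam(P[n])[1],-cam(P[n])[2][:,2])
for t in["knob_grip","gun_grip","coupler_seat","nipple_top","stand","press","ink_tin","glass_jar","oil_bottle","ink_knife","brayer","rag_bowl"]:
    for n in P:
        for l in r.landmark_of(P[n],t)[:2]: print(t,n,np.round(l["point"],1),round(l["conf"],2))
E
```

```text
{'clock': 0.0, 'joints': array([-1.3971,  0.4778,  0.0223,  1.5565, -0.0115,  1.1093, -0.0831]), 'qvel': array([-0.0004,  0.0001, -0.0003,  0.0009,  0.0004, -0.0004, -0.0036]), 'tau': array([ -0.0006, -59.646 ,   1.6077, -28.1187,   0.0125,   0.0097,
        -0.    ]), 'tcp_pos': array([0.1875, 0.6478, 0.2303]), 'orientation': array([-0.4411, -3.1103,  0.0029]), 'contact_force': array([ 0.3934, -0.8017, -1.0637]), 'moment': array([0.0307, 0.019 , 0.0629]), 'gripper_force': 0.0, 'grip_width': 0.08532850481895846}
{'intrinsics': array([[474.0029,   0.    , 314.305 ],
       [  0.    , 474.0029, 239.0191],
       [  0.    ,   0.    ,   1.    ]]), 'eye': array([ 0.4929, -0.0513,  1.1884]), 'attitude': array([ 0.0408, -0.0477, -1.5687]), 'shot': 2}
scene [ 1.3347 -0.3079  0.8777] [-0.6758  0.2288 -0.7006]
top [ 0.4929 -0.0513  1.1884] [ 0.0563 -0.0044 -0.9984]
wrist [0.1217 0.6672 0.3735] [ 0.2651 -0.0786 -0.961 ]
knob_grip scene [250.  247.1] 0.66
knob_grip top [392.7 257.8] 0.69
gun_grip scene [421.6 173.1] 0.66
gun_grip top [179.5 285.1] 0.57
nipple_top scene [356.6 213.8] 0.61
nipple_top top [273.7 254. ] 0.7
stand scene [412.5 217.9] 0.78
stand scene [359.  254.9] 0.7
stand top [194.9 278.3] 0.82
stand wrist [ 86.2 464.4] 0.7
press scene [359.1 253.7] 0.97
press top [273.6 246.2] 0.78
press top [197.  278.7] 0.53
ink_tin scene [420.2 171.1] 0.73
ink_tin scene [444.  270.3] 0.56
ink_tin top [204.5 194.8] 0.88
ink_tin top [473.  238.7] 0.47
glass_jar scene [285.4 331.9] 0.73
glass_jar top [374.1 173.3] 0.57
glass_jar top [473.5 239.7] 0.31
oil_bottle scene [194.5 321.1] 0.92
oil_bottle top [449.6 218.1] 0.86
ink_knife scene [331.7 227.9] 0.69
ink_knife scene [167.4 310.8] 0.62
ink_knife top [286.8 295.9] 0.83
brayer scene [493.7 261.9] 0.61
brayer scene [285.4 328.4] 0.2
rag_bowl scene [164.  309.6] 0.62
rag_bowl top [474.4 237.3] 0.65
```

View pics/top0.png

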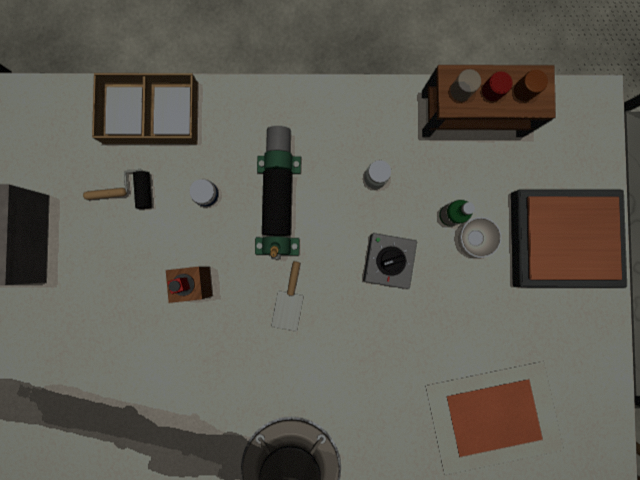

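View pics/scene0.png

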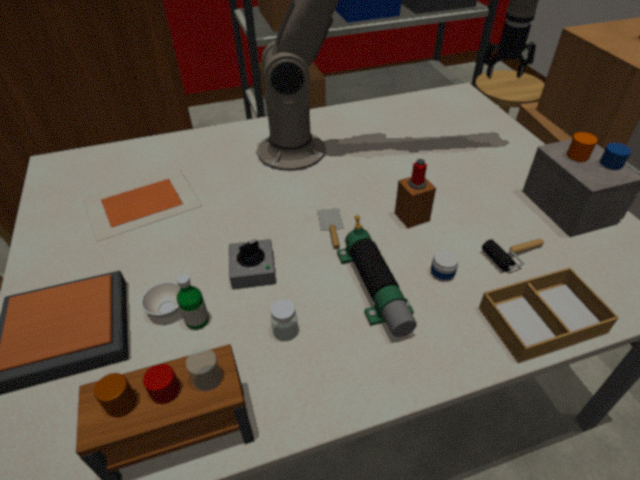

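Run:
```python
from h import *
np.set_printoptions(precision=4,suppress=True)
S=r.grab_frame("scene");T=r.grab_frame("top");
L={}
for t in["knob_grip","gun_grip","nipple_top","stand","press","ink_tin","glass_jar","oil_bottle","ink_knife","rag_bowl"]:
    s=r.landmark_of(S,t);u=r.landmark_of(T,t)
    if s and u: print(t,tri([ray(S,s[0]["point"]),ray(T,u[0]["point"])]))
    z={"knob_grip":.084,"gun_grip":.156,"nipple_top":.119}.get(t,0)
    if s: print("   s",onz(S,s[0]["point"],z))
    if u: print("   t",onz(T,u[0]["point"],z))
```

```text
knob_grip [ 0.5067 -0.2392  0.086 ]
   s [ 0.5071 -0.2333  0.084 ]
   t [ 0.5052 -0.2454  0.084 ]
gun_grip [0.4524 0.2468 0.1516]
   s [0.4578 0.2454 0.156 ]
   t [0.4519 0.2439 0.156 ]
nipple_top [0.5131 0.0399 0.1246]
   s [0.507 0.042 0.119]
   t [0.5134 0.0408 0.119 ]
stand [0.4555 0.2381 0.0005]
   s [0.4549 0.2378 0.    ]
   t [0.4558 0.2388 0.    ]
press [ 0.5386  0.0352 -0.0132]
   s [0.5494 0.0259 0.    ]
   t [0.5395 0.0385 0.    ]
ink_tin [0.6777 0.2158 0.0121]
   s [0.6684 0.2231 0.    ]
   t [0.6796 0.2186 0.    ]
glass_jar [ 0.7234 -0.2115  0.0114]
   s [ 0.7143 -0.2134 -0.    ]
   t [ 0.7264 -0.2098  0.    ]
oil_bottle [ 0.6223 -0.3964 -0.0028]
   s [ 0.6227 -0.4008  0.    ]
   t [ 0.6228 -0.3906  0.    ]
ink_knife [0.4186 0.013  0.0021]
   s [0.4172 0.0165 0.    ]
   t [0.4175 0.0103 0.    ]
rag_bowl [ 0.5716 -0.4581  0.0149]
   s [ 0.5569 -0.4642  0.    ]
   t [ 0.5731 -0.4597  0.    ]
```

The top view shows the knob box at (390,260), the press nipple at (274,254), the gun in its block at (180,285) and the knife in front of the press at (287,298). I'll write a move planner and go to look from nearer.

```bash
cat >> h.py <<'E'
np.set_printoptions(precision=3,suppress=True)
def down(yaw):  # tool down, tool x at angle yaw in world
    c,s=np.cos(yaw),np.sin(yaw); return np.array([[c,s,0],[s,-c,0],[0,0,-1.]])
def plan(pos,Rt=None,p0=None,R0=None):
    o=r.get_obs(); p0=o["tcp_pos"] if p0 is None else p0
    R0=R.from_rotvec(o["orientation"]).as_matrix() if R0 is None else R0
    Rt=R0 if Rt is None else Rt
    d=R0.T@(np.array(pos)-p0); w=R.from_matrix(R0.T@Rt).as_rotvec()
    print("row",np.round(np.r_[d/.25,w/(np.pi/2)],4),"rows needed",np.linalg.norm(d)/.0625,np.degrees(np.linalg.norm(w))/10.7)
    return np.array(pos),Rt
E
python3 - <<'E'
from h import *
S=r.grab_frame("scene");T=r.grab_frame("top")
a=T["pixels"][225:300,355:430][:,:,::-1];b=S["pixels"][225:300,215:290][:,:,::-1]
c=T["pixels"][225:300,245:320][:,:,::-1]
cv2.imwrite("pics/z.png",np.hstack([cv2.resize(i,(266,266),interpolation=3) for i in(a,b,c)]))
p,Q=plan([.40,.47,.33]); p,Q=plan([.48,.25,.33],down(1.8),p,Q);p,Q=plan([.47,.05,.30],down(1.6),p,Q);plan([.48,-.23,.27],down(1.2),p,Q)
E
```

```text
row [-1.014 -0.449 -0.395  0.     0.     0.   ] rows needed 4.709058766217686 0.0
row [-0.552 -0.756 -0.     0.    -0.     0.675] rows needed 3.7455039714302796 5.674746951501949
row [-0.77  -0.221  0.12   0.     0.     0.127] rows needed 3.239753077010654 1.0709491497772397
row [-1.121  0.007  0.12   0.     0.     0.255] rows needed 4.508480897153719 2.1418982995544797
```

View pics/z.png

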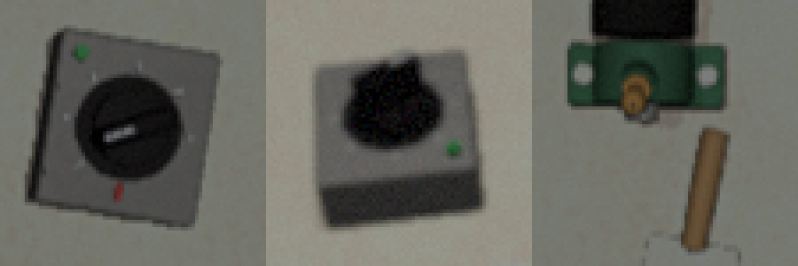

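The knob's white line is at about 8:30 and the red mark at about 6:15, so the knob has about 65° to turn. Moving over the knob.

Request:
apply_moves(
  rows=[
    [-0.5,-0.22,-0.4,0,0,0.1],
    [-0.98,-0.45,-0.4,0,0,0.2],
    [-1,-0.6,-0.4,0,0,0.3],
    [-1,-0.8,-0.4,0,0,0.4],
    [-1,-0.95,-0.4,0,0,0.5],
  ],
)

```text
clock: 3.78
tcp_pos: [0.3494, 0.411, 0.3226]
orientation: [1.607, 2.699, 0.002]
contact_force: [0.4, -0.2, -0.4]
grip_width: 0.0855
gripper_force: 0.0
```

Run:
```python
from h import *
print(r.get_obs())
p,Q=plan([.47,.25,.33],down(1.8)); p,Q=plan([.46,.04,.30],down(1.7),p,Q);plan([.48,-.19,.27],down(1.8),p,Q)
```

```text
{'clock': 3.775, 'joints': array([-1.206,  0.172,  0.259,  1.779, -0.047,  1.195, -0.437]), 'qvel': array([ 0.219, -0.633,  0.351,  0.623,  0.074,  0.009, -0.679]), 'tau': array([ -2.182, -34.283,   0.21 , -29.944,  -0.221,   0.047,   0.956]), 'tcp_pos': array([0.349, 0.411, 0.323]), 'orientation': array([1.607, 2.699, 0.002]), 'contact_force': array([ 0.438, -0.248, -0.39 ]), 'moment': array([-0.038, -0.011,  0.032]), 'gripper_force': 0.0, 'grip_width': 0.08548685091619526}
row [-0.796  0.117 -0.03   0.001 -0.     0.17 ] rows needed 3.2203267080365205 1.43297174449689
row [-0.809 -0.23   0.12   0.     0.     0.064] rows needed 3.3978816930552482 0.5354745748886205
row [-0.923 -0.039  0.12   0.     0.    -0.064] rows needed 3.7249429525833007 0.5354745748886205
```

Request:
apply_moves(
  rows=[
    [-0.25,0.04,-0.03,0,0,0.06],
    [-0.5,0.08,-0.03,0,0,0.12],
    [-0.8,0.12,-0.03,0,0,0.17],
    [-0.9,0.12,-0.02,0,0,0.2],
    [-1,0.1,0,0,0,0.2],
  ],
)

```text
clock: 4.4
tcp_pos: [0.4918, 0.2037, 0.3222]
orientation: [2.005, 2.417, 0.001]
contact_force: [1.0, 0.7, 0.3]
grip_width: 0.0851
gripper_force: 0.0
```

Run:
```python
from h import *
print(r.get_obs()["joints"])
p,Q=plan([.45,.04,.31],down(1.75)); plan([.48,-.19,.27],down(1.8),p,Q)
```

```text
[-0.916  0.163  0.467  1.805 -0.078  1.191 -0.24 ]
row [-0.613 -0.285  0.049  0.001  0.     0.004] rows needed 2.709710976354715 0.03594537838443163
row [-0.927 -0.046  0.16   0.     0.    -0.032] rows needed 3.765952734700743 0.2677372874443103
```

Request:
apply_moves(
  rows=[
    [-0.22,-0.1,0.02,0,0,0],
    [-0.42,-0.2,0.04,0,0,0],
    [-0.6,-0.28,0.05,0,0,0],
    [-0.6,-0.28,0.05,0,0,0],
    [-0.6,-0.28,0.05,0,0,0],
  ],
)

```text
clock: 5.03
tcp_pos: [0.4501, 0.0462, 0.3097]
orientation: [-2.001, -2.422, -0.002]
contact_force: [-0.3, 0.5, -0.2]
grip_width: 0.0855
gripper_force: 0.0
```

Run:
```python
from h import *
W=r.grab_frame("wrist"); save(W,"w1.png"); print(r.get_obs()["tcp_pos"],cam(W)[1])
l=r.landmark_of(W,"nipple_top"); print(l, [onz(W,x["point"],.119) for x in l])
l=r.landmark_of(W,"press"); print(l, [onz(W,x["point"],0) for x in l])
plan([.48,-.19,.27],down(1.8))
```

```text
[0.45  0.047 0.31 ] [0.438 0.114 0.453]
[{'point': [375.2, 238.2], 'conf': 0.91}] [array([0.516, 0.034, 0.119])]
[{'point': [379.8, 216.3], 'conf': 0.95}] [array([0.543, 0.037, 0.   ])]
row [-0.953 -0.063  0.158  0.     0.    -0.024] rows needed 3.871261554672168 0.20121860401832686
```

View pics/w1.png

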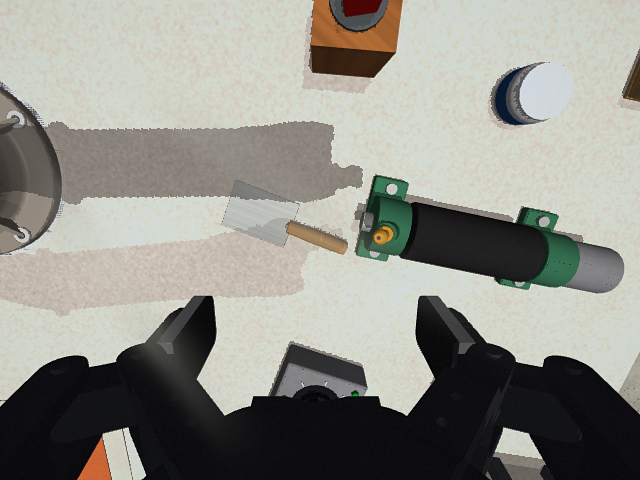

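The wrist view shows the nipple at (382,235) leaning left (towards the robot, -x), and the knob below at (318,395). Now to the knob.

Request:
apply_moves(
  rows=[
    [-0.24,-0.02,0.04,0,0,0],
    [-0.48,-0.03,0.08,0,0,0],
    [-0.72,-0.05,0.12,0,0,0],
    [-0.95,-0.06,0.16,0,0,-0.02],
    [-0.95,-0.06,0.16,0,0,-0.02],
  ],
)

```text
clock: 5.8
tcp_pos: [0.4795, -0.1947, 0.2687]
orientation: [1.97, 2.446, -0.006]
contact_force: [-0.3, 1.0, 0.1]
grip_width: 0.0855
gripper_force: 0.0
```

Run:
```python
from h import *
W=r.grab_frame("wrist"); save(W,"w2.png"); print(r.get_obs()["tcp_pos"],r.get_obs()["joints"])
l=r.landmark_of(W,"knob_grip"); print(l, [onz(W,x["point"],.084) for x in l])
np.savez("w2.npz",**W)
T=r.grab_frame("top"); S=r.grab_frame("scene"); np.savez("t2.npz",**T); np.savez("s2.npz",**S)
m=r.outline_of(T,"press")[0]["pixels"]; np.save("pm.npy",m)
```

```text
[ 0.48  -0.192  0.269] [-0.421  0.216  0.801  1.923 -0.173  1.075  0.669]
[{'point': [333.1, 263.5], 'conf': 0.69}] [array([ 0.509, -0.24 ,  0.084])]
```

View pics/w2.png

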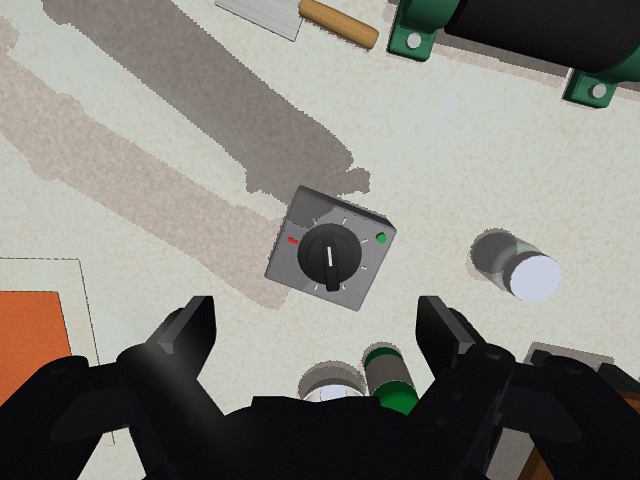

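Run:
```python
from h import *
W=dict(np.load("w2.npz"))
a=onz(W,(329.5,248),.096);b=onz(W,(333,290),.096);c=onz(W,(329,253),.056);rm=onz(W,(292,240),.05);w1=onz(W,(331.5,266),.096)
print(a,b,w1,c,rm)
d=a-b;print("bar az (white dir)",np.degrees(np.arctan2(d[1],d[0])))
k=np.array([.508,-.241,0]);e=rm-k;print("red az",np.degrees(np.arctan2(e[1],e[0])))
m=np.load("pm.npy");T=dict(np.load("t2.npz"));ys,xs=np.nonzero(m);pts=np.c_[xs,ys].astype(float)
mu,ev,_=cv2.PCACompute2(pts,None);print("press",len(xs),mu,ev[0],xs.min(),xs.max(),ys.min(),ys.max())
P=[onz(T,mu[0]+ev[0]*s,.07) for s in(-40,40)];print(P,np.degrees(np.arctan2(*(P[1]-P[0])[[1,0]])))
# roller edges midline per row
for y in range(132,250,12): x=np.nonzero(m[y])[0]; print(y,x.min() if len(x) else 0,x.max() if len(x) else 0)
o=r.get_obs();print(o["tcp_pos"])
```

```text
[ 0.5   -0.22   0.096] [ 0.513 -0.263  0.096] [ 0.506 -0.238  0.096] [ 0.505 -0.238  0.056] [ 0.462 -0.234  0.05 ]
bar az (white dir) 107.46159146924688
red az 171.34369405228173
press 4332 [[277.598 195.379]] [-0.013  1.   ] 255 300 126 259
[array([0.756, 0.03 , 0.07 ]), array([0.565, 0.032, 0.07 ])] 179.59661453352052
132 267 290
144 266 291
156 259 294
168 257 300
180 263 292
192 263 291
204 262 291
216 262 291
228 262 291
240 255 299
[ 0.48  -0.189  0.269]
```

Run:
```python
from h import *
plan([.507,-.241,.15],down(1.876)); plan([.507,-.241,.068],down(1.876))
```

```text
row [-0.228  0.057  0.477  0.    -0.    -0.052] rows needed 2.1285060131035864 0.4340981668570908
row [-0.228  0.057  0.805  0.    -0.    -0.052] rows needed 3.356132149612755 0.4340981668570908
```

Request:
apply_moves(
  rows=[
    [-0.1,0.03,0.2,0,0,-0.03],
    [-0.228,0.057,0.42,0,0,-0.052],
    [-0.228,0.057,0.6,0,0,-0.052],
    [-0.228,0.057,0.74,0,0,-0.052],
    [-0.228,0.057,0.805,0,0,-0.052],
  ],
)

```text
clock: 6.68
tcp_pos: [0.5061, -0.241, 0.0665]
orientation: [-1.857, -2.531, -0.0]
contact_force: [0.2, -0.1, -0.1]
grip_width: 0.0858
gripper_force: 0.0
```

Request:
apply_moves(
  rows=[
    [0,0,0,0,0,0],
    [0,0,0,0,0,0],
    [0,0,0,0,0,0],
    [0,0,0,0,0,0],
    [0,0,0,0,0,0],
  ],
  claw=0,
  newtons=30,
)

```text
clock: 7.3
tcp_pos: [0.5057, -0.2435, 0.0692]
orientation: [-1.862, -2.53, -0.0]
contact_force: [-4.4, 0.1, 9.5]
grip_width: 0.0136
gripper_force: 31.2
```

Request:
apply_moves(
  rows=[
    [0,0,-0.008,0,0,-0.11],
    [0,0,-0.008,0,0,-0.22],
    [0,0,-0.008,0,0,-0.33],
    [0,0,-0.008,0,0,-0.44],
    [0,0,-0.008,0,0,-0.55],
  ],
)

```text
clock: 7.92
tcp_pos: [0.5071, -0.242, 0.0694]
orientation: [0.621, 3.079, 0.001]
contact_force: [5.0, 1.4, -13.0]
grip_width: 0.0136
gripper_force: 31.6
```

Request:
apply_moves(
  rows=[
    [0,0,0,0,0,-0.08],
    [0,0,0,0,0,-0.16],
    [0,0,0,0,0,-0.2],
    [0,0,0,0,0,-0.2],
  ],
)

```text
clock: 8.43
tcp_pos: [0.5069, -0.2414, 0.0695]
orientation: [0.146, 3.137, 0.004]
contact_force: [3.9, 3.3, -9.1]
grip_width: 0.0136
gripper_force: 64.0
```

Run:
```python
from h import *
o=r.get_obs();Q=R.from_rotvec(o["orientation"]).as_matrix();print(o["moment"],o["contact_force"],o["joints"],np.degrees(np.arctan2(Q[1,0],Q[0,0])),o["tcp_pos"])
```

```text
[ 0.798 -0.956 -1.467] [ 3.906  3.345 -9.12 ] [ 0.106  0.516  0.295  1.974 -0.233  0.684  2.024] 174.6623302685284 [ 0.507 -0.241  0.07 ]
```

Request:
apply_moves(
  rows=[
    [0,0,0,0,0,0],
    [0,0,0,0,0,0],
    [0,0,0,0,0,0],
    [0,0,-0.2,0,0,0],
    [0,0,-0.45,0,0,0],
  ],
  claw=1,
)

```text
clock: 9.05
tcp_pos: [0.5052, -0.2428, 0.183]
orientation: [-0.142, -3.135, -0.001]
contact_force: [0.8, 0.0, 0.6]
grip_width: 0.0852
gripper_force: 0.0
```

Request:
apply_moves(
  rows=[
    [0,0,-0.25,0,0,0.11],
    [0,0,-0.5,0,0,0.22],
    [0,0,-0.52,0,0,0.33],
    [0,0,-0.52,0,0,0.44],
    [0,0,-0.52,0,0,0.55],
  ],
)

```text
clock: 9.68
tcp_pos: [0.506, -0.2432, 0.313]
orientation: [1.45, 2.786, 0.0]
contact_force: [-0.2, 0.6, 0.1]
grip_width: 0.0856
gripper_force: 0.0
```

Run:
```python
from h import *
W=r.grab_frame("wrist"); save(W,"w3.png"); print(r.get_obs()["tcp_pos"],r.get_obs()["joints"])
np.savez("w3.npz",**W)
```

```text
[ 0.506 -0.243  0.313] [-0.113  0.235  0.546  1.758 -0.131  1.184  1.074]
```

View pics/w3.png

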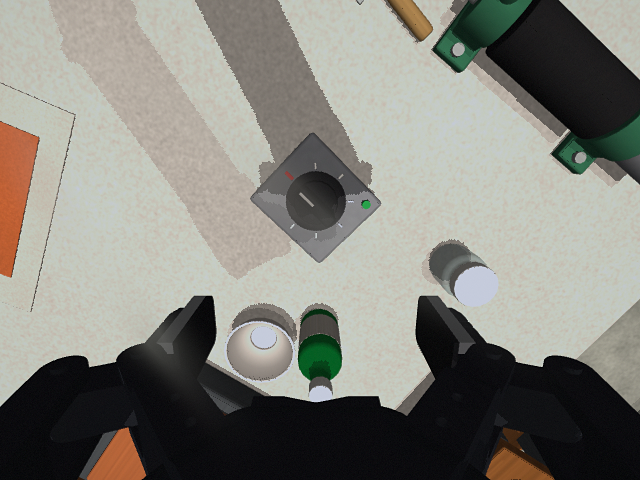

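The white line now points at the red mark at (290,176), so the knob is at its stop. Next I'll test the tilted pressing pose empty-handed above the nipple while passing, and look at it from near.

```bash
cat >> h.py <<'E'
def tilt(a,yaw=0.): # tool down, x=+y, tilted outward (tool z leaning +x) by a deg, about vertical by yaw
    s,c=np.sin(np.radians(a)),np.cos(np.radians(a)); M=np.array([[0,c,s],[1,0,0],[0,s,-c]]); return R.from_euler("z",yaw).as_matrix()@M
E
python3 - <<'E'
from h import *
p,Q=plan([.47,-.10,.32],tilt(8)); plan([.45,.036,.265],tilt(25),p,Q)
E
```

```text
row [ 0.553  0.207 -0.029 -0.086 -0.027  0.384] rows needed 2.36429725975957 3.3176795875537777
row [ 0.544 -0.11   0.207 -0.189  0.     0.   ] rows needed 2.368918740691626 1.5887850467289721
```

Request:
apply_moves(
  rows=[
    [0.15,0.05,-0.03,-0.02,-0.01,0.1],
    [0.3,0.1,-0.03,-0.04,-0.01,0.2],
    [0.42,0.15,-0.03,-0.06,-0.02,0.3],
    [0.55,0.21,-0.03,-0.086,-0.027,0.384],
    [0.55,0.21,-0.03,-0.086,-0.027,0.384],
  ],
)

```text
clock: 10.35
tcp_pos: [0.4687, -0.0981, 0.3202]
orientation: [2.13, 2.17, 0.153]
contact_force: [-0.2, 0.4, 0.8]
grip_width: 0.0853
gripper_force: 0.0
```

Request:
apply_moves(
  rows=[
    [0.2,-0.04,0.07,-0.07,0,0],
    [0.4,-0.08,0.14,-0.13,0,0],
    [0.54,-0.11,0.2,-0.19,0,0],
    [0.54,-0.11,0.2,-0.19,0,0],
    [0.54,-0.11,0.2,-0.19,0,0],
  ],
)

```text
clock: 10.98
tcp_pos: [0.4485, 0.0331, 0.2674]
orientation: [1.967, 1.992, 0.442]
contact_force: [0.6, -0.1, -0.1]
grip_width: 0.085
gripper_force: 0.0
```

Run:
```python
from h import *
W=r.grab_frame("wrist"); o=r.get_obs();save(W,"w4.png"); print(o["tcp_pos"],o["joints"],R.from_rotvec(o["orientation"]).as_matrix())
np.savez("w4.npz",**W)
l=r.landmark_of(W,"nipple_top"); print(l, [onz(W,x["point"],.119) for x in l])
p,Q=plan([.472,.036,.211],tilt(25));
```

```text
[0.449 0.033 0.268] [-0.473 -0.185  0.149  2.324  0.282  0.598 -0.511] [[-0.011  0.905  0.425]
 [ 1.     0.01   0.004]
 [-0.001  0.425 -0.905]]
[{'point': [313.0, 218.2], 'conf': 0.65}] [array([0.517, 0.037, 0.119])]
row [ 0.011 -0.013  0.244  0.002 -0.003  0.006] rows needed 0.9805257160423123 0.05823547987608694
```

View pics/w4.png

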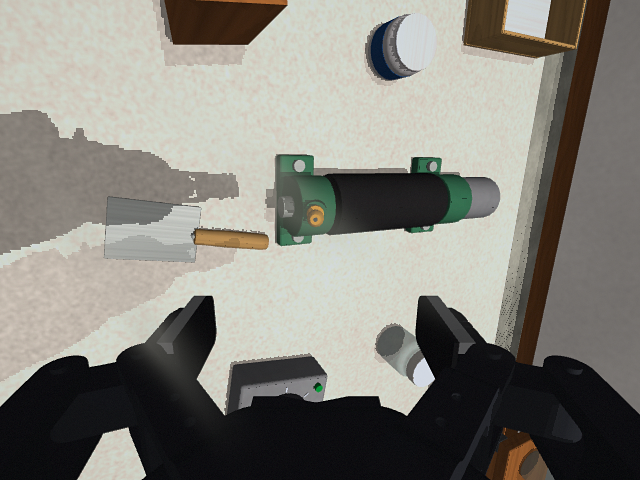

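The nipple shows at (315,214), clear from the front, and the tilted pose is reachable. A quick check of the deep pose.

Request:
apply_moves(
  rows=[
    [0.01,-0.01,0.12,0,0,0.005],
    [0.01,-0.01,0.25,0,0,0.005],
    [0.01,-0.01,0.28,0,0,0.005],
    [0.01,-0.01,0.28,0,0,0.005],
  ],
)

```text
clock: 11.58
tcp_pos: [0.4754, 0.0364, 0.2025]
orientation: [1.977, 1.984, 0.443]
contact_force: [0.2, -0.1, 0.7]
grip_width: 0.0851
gripper_force: 0.0
```

Run:
```python
from h import *
W=r.grab_frame("wrist"); o=r.get_obs(); print(o["tcp_pos"],o["joints"],R.from_rotvec(o["orientation"]).as_matrix())
np.savez("w5.npz",**W)
l=r.landmark_of(W,"nipple_top"); print(l, [onz(W,x["point"],.119) for x in l])
# triangulate nipple over all views using stored landmark pixels
W4=dict(np.load("w4.npz"));T=dict(np.load("t2.npz"))
print(tri([ray(W4,(313,218.2)),ray(W,l[0]["point"]),ray(T,(273.7,254.))]))
print(tri([ray(W4,(315,214)),ray(T,(273.7,254.))]))
# gun search
p,Q=plan([.42,.10,.30],down(np.pi/2)); plan([.42,.22,.32],down(np.pi/2),p,Q)
```

```text
[0.476 0.037 0.203] [-0.458 -0.021  0.168  2.363  0.319  0.393 -0.555] [[-0.005  0.905  0.425]
 [ 1.     0.003  0.005]
 [ 0.003  0.425 -0.905]]
[{'point': [317.5, 242.0], 'conf': 0.66}] [array([0.518, 0.037, 0.119])]
[0.519 0.036 0.115]
[0.521 0.038 0.113]
row [ 0.255 -0.036 -0.443  0.28  -0.003  0.003] rows needed 2.049578483941266 2.351914996977616
row [ 0.48 -0.   -0.08  0.    0.    0.  ] rows needed 1.9464840096954303 0.0
```

Request:
apply_moves(
  rows=[
    [0.03,0,-0.2,0.06,0,0],
    [0.1,-0.01,-0.4,0.12,0,0],
    [0.2,-0.03,-0.5,0.2,0,0],
    [0.3,-0.04,-0.5,0.28,0,0],
    [0.4,-0.04,-0.5,0.28,0,0],
  ],
)

```text
clock: 12.3
tcp_pos: [0.4137, 0.1374, 0.3132]
orientation: [-2.214, -2.224, -0.004]
contact_force: [0.3, -0.7, -0.8]
grip_width: 0.0851
gripper_force: 0.0
```

Run:
```python
from h import *
W=r.grab_frame("wrist"); o=r.get_obs();save(W,"w6.png"); print(o["tcp_pos"],o["joints"],R.from_rotvec(o["orientation"]).as_matrix())
np.savez("w6.npz",**W)
l=r.landmark_of(W,"gun_grip"); print(l, [onz(W,x["point"],.156) for x in l])
l=r.landmark_of(W,"stand"); print(l, [onz(W,x["point"],0) for x in l])
```

```text
[0.413 0.141 0.313] [-0.559 -0.009  0.09   1.991 -0.005  1.157 -0.458] [[-0.009  1.    -0.   ]
 [ 1.     0.009  0.006]
 [ 0.006 -0.    -1.   ]]
[{'point': [358.0, 108.1], 'conf': 0.96}] [array([0.45 , 0.236, 0.156])]
[{'point': [343.7, 117.3], 'conf': 0.77}, {'point': [543.9, 1.7], 'conf': 0.4}] [array([0.45, 0.24, 0.  ]), array([0.681, 0.368, 0.   ])]
```

View pics/w6.png

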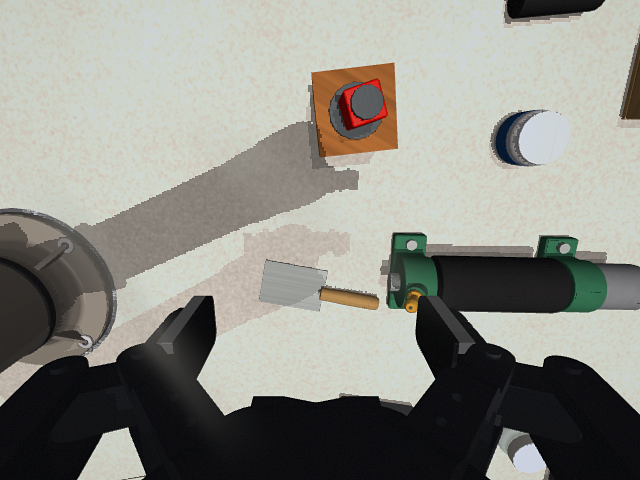

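The wrist view shows the gun's red grip at (364,103), turned about 12° anticlockwise from the world axes, in its block at (355,110).

Run:
```python
from h import *
W=dict(np.load("w6.npz")); im=W["pixels"][60:160,300:405].astype(int)
red=(im[:,:,0]>80)&(im[:,:,1]<60)&(im[:,:,2]<60)
v=im[:,:,0][red]; print(red.sum(),np.percentile(v,[5,25,50,75,95]))
for thr in(80,170,200):
    m=(red&(im[:,:,0]>thr)).astype(np.uint8); c=np.vstack(cv2.findContours(m,0,1)[0]); q=cv2.boxPoints(cv2.minAreaRect(c))+[300,60]
    w=np.array([onz(W,x,.186)[:2] for x in q]); print(thr,q.round(1).tolist(),w.mean(0),[np.round((np.hypot(*d)*1e3,np.degrees(np.arctan2(d[1],d[0]))),1) for d in np.diff(w,axis=0)])
q=[(312,73),(394,63),(397,148),(322,157)]; w=np.array([onz(W,x,.12)[:2] for x in q]); print("block",w,w.mean(0))
print("cap",onz(W,(367,102),.194),"collar",onz(W,(360,110),.126))
for y in range(12,76,2): print("".join(" .:-=+*#%@"[min(9,x//26)] if rr else "_" for x,rr in zip(im[y,30:95,0],red[y,30:95])))
```

```text
657 [ 89. 135. 202. 217. 223.]
80 [[311.7, 82.0], [383.0, 74.4], [390.9, 148.4], [319.6, 156.0]] [0.442 0.227] [array([52.2,  5.8]), array([ 52.8, -80.1]), array([  55.1, -173.8])]
170 [[341.2, 90.6], [377.5, 78.5], [389.5, 114.5], [353.2, 126.6]] [0.452 0.236] [array([27.6, 17.4]), array([ 26.8, -67.3]), array([  28.3, -162.1])]
200 [[341.5, 90.5], [376.9, 78.7], [388.7, 114.1], [353.3, 125.9]] [0.452 0.237] [array([26.9, 17.4]), array([ 26.3, -67.3]), array([  27.6, -162.1])]
block [[0.411 0.269]
 [0.485 0.277]
 [0.493 0.204]
 [0.421 0.195]] [0.453 0.236]
cap [0.452 0.236 0.194] collar [0.455 0.237 0.126]
_________________________________________________________________
_________________________________________________________________
_________________________________________________________________
_________________________________________________________________
________________________________________==*###%%*=_______________
___________________________________=+###%%%%%%%%#*_______________
_____________________________-=*#%%***===#%%%%%%%#=______________
_______________________
[... 926 characters left out ...]
_______________________=%%%%%%%%*_______
____________________*%%%%*___________________=%%%%%%**#*_________
____________________=#%%%%%%%=____________+%%%%##*+_=____________
_____________________*%%%%%%%%%===%%%%%####*+____________________
-____________________-#+%%%%%%%%%%%###*-_________________________
______________________+%%%%%%###*=_______________________________
__-____________________*##*=_____________________________________
_________________________________________________________________
_________________________________________________________________
_________________________________________________________________
_________________________________________________________________
```

Run:
```python
from h import *
p,Q=plan([.452,.2365,.30],down(np.radians(109))); plan([.452,.2365,.137],down(np.radians(109)),p,Q)
```

```text
row [ 0.396  0.162  0.051 -0.    -0.003 -0.206] rows needed 1.7215674138859727 1.7328905593937227
row [0.    0.    0.652 0.    0.    0.   ] rows needed 2.6079999999999997 0.0
```

Request:
apply_moves(
  rows=[
    [0.2,0.08,0.03,0,0,-0.1],
    [0.396,0.162,0.05,0,0,-0.206],
    [0.396,0.162,0.05,0,-0.003,-0.206],
    [0.396,0.162,0.05,0,-0.003,-0.206],
  ],
)

```text
clock: 12.95
tcp_pos: [0.4523, 0.2342, 0.2996]
orientation: [1.83, 2.553, -0.004]
contact_force: [-0.1, -0.7, -0.7]
grip_width: 0.0854
gripper_force: 0.0
```

Run:
```python
from h import *
W=r.grab_frame("wrist"); l=r.landmark_of(W,"gun_grip"); print(l,[onz(W,x["point"],.156) for x in l])
p,Q=plan([.452,.2365,.137],down(np.radians(109)))
im=W["pixels"]; save(W,"w7.png")
red=((im[:,:,0]>170)&(im[:,:,1]<60)&(im[:,:,2]<60)).astype(np.uint8)
n,lab,st,ce=cv2.connectedComponentsWithStats(red); i=1+st[1:,4].argmax(); print(st[i])
c=cv2.findContours((lab==i).astype(np.uint8),0,1)[0][0][:,0]; w=np.array([onz(W,x,.186)[:2] for x in c],np.float32); q=cv2.minAreaRect(w*1000); print(q)
```

```text
[{'point': [316.7, 220.9], 'conf': 0.88}] [array([0.453, 0.239, 0.156])]
row [ 0.012  0.003  0.651 -0.001  0.001 -0.004] rows needed 2.6057642874982214 0.030843425585305794Traceback (most recent call last):
  File "<stdin>", line 6, in <module>
ValueError: attempt to get argmax of an empty sequence
```

Run:
```python
from h import *
W=r.grab_frame("wrist")
im=W["pixels"][150:300,230:410].astype(int); r_=(im[:,:,0]>1.8*im[:,:,1])&(im[:,:,0]>1.8*im[:,:,2])&(im[:,:,0]>50)
hsv=im[:,:,0][r_];print(r_.sum(),np.percentile(hsv,[5,25,50,75,95]))
for thr in(50,90,120):
    red=(r_&(im[:,:,0]>thr)).astype(np.uint8)
    n,lab,st,ce=cv2.connectedComponentsWithStats(red)
    if n<2: continue
    i=1+st[1:,4].argmax(); print(thr,st[i])
    c=cv2.findContours((lab==i).astype(np.uint8),0,1)[0][0][:,0]+[230,150]; w=np.array([onz(W,x,.186)[:2] for x in c],np.float32); print(cv2.minAreaRect(w*1000))
```

```text
406 [ 98. 118. 136. 148. 150.]
50 [ 67  64  36  34 389]
((451.4565734863281, 236.74484252929688), (27.38360023498535, 26.61811065673828), 18.640405654907227)
90 [ 67  64  36  34 389]
((451.4565734863281, 236.74484252929688), (27.38360023498535, 26.61811065673828), 18.640405654907227)
120 [ 68  64  34  33 284]
((451.5508117675781, 237.21481323242188), (25.948352813720703, 25.787620544433594), 18.640703201293945)
```

View pics/w7.png

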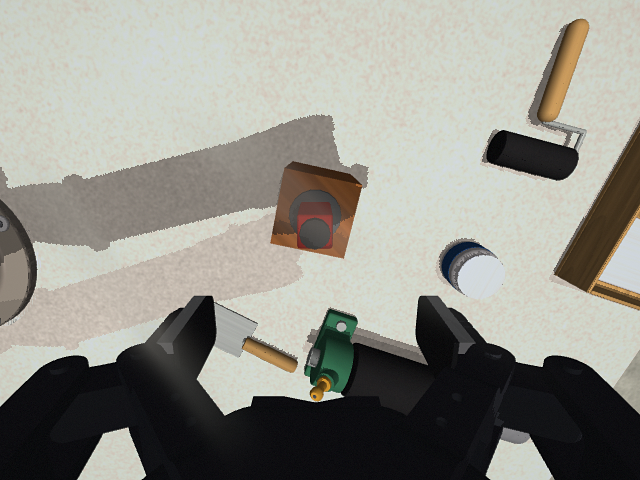

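The grip at (315,228) is square with the fingers, so going down.

Request:
apply_moves(
  rows=[
    [0.01,0,0.2,0,0,0.003],
    [0.012,0,0.4,0,0,0.003],
    [0.012,0,0.56,0,0,0.003],
    [0.012,0,0.65,0,0,0.003],
    [0.012,0,0.65,0,0,0.003],
  ],
)

```text
clock: 13.72
tcp_pos: [0.4502, 0.2366, 0.1358]
orientation: [-1.835, -2.549, 0.008]
contact_force: [0.2, -0.2, 0.4]
grip_width: 0.0858
gripper_force: 0.0
```

Request:
apply_moves(
  rows=[
    [0,0,0,0,0,0],
    [0,0,0,0,0,0],
    [0,0,0,0,0,0],
    [0,0,0,0,0,0],
    [0,0,0,0,0,0],
  ],
  claw=0,
  newtons=90,
)

```text
clock: 14.35
tcp_pos: [0.4513, 0.2383, 0.1377]
orientation: [1.834, 2.551, -0.002]
contact_force: [-2.7, -2.6, 6.2]
grip_width: 0.0266
gripper_force: 89.2
```

Run:
```python
from h import *
o=r.get_obs();print(o)
plan([.452,.2365,.36],down(np.radians(100)))
```

```text
{'clock': 14.35, 'joints': array([-0.626,  0.327,  0.021,  2.034, -0.009,  0.782, -0.276]), 'qvel': array([ 0.002,  0.   , -0.001, -0.001, -0.   ,  0.002, -0.   ]), 'tau': array([ -0.02 , -41.06 ,   1.071, -21.685,   0.063,  -0.785,   0.009]), 'tcp_pos': array([0.451, 0.238, 0.138]), 'orientation': array([ 1.834,  2.551, -0.002]), 'contact_force': array([-2.664, -2.6  ,  6.156]), 'moment': array([-0.231,  0.407,  0.011]), 'gripper_force': 89.24208283424377, 'grip_width': 0.02663461949357235}
row [-0.009 -0.001 -0.889 -0.001  0.001  0.095] rows needed 3.5561409153325925 0.801381768050171
```

Request:
apply_moves(
  rows=[
    [0,0,-0.15,0,0,0],
    [0,0,-0.35,0,0,0],
    [0,0,-0.55,0,0,0],
    [0,0,-0.72,0,0,0],
    [0,0,-0.8,0,0,0],
  ],
)

```text
clock: 14.98
tcp_pos: [0.4517, 0.2387, 0.3391]
orientation: [1.833, 2.55, 0.001]
contact_force: [0.5, -0.3, -5.5]
grip_width: 0.0271
gripper_force: 90.6
```

Run:
```python
from h import *
o=r.get_obs();print(o["contact_force"],o["grip_width"],o["gripper_force"],o["tcp_pos"])
Q=R.from_rotvec(o["orientation"]).as_matrix();print(Q)
n=np.array([.516,.037,.119]);ax=np.array([-np.sin(np.radians(25)),0,np.cos(np.radians(25))])
pre=n+ax*(.1027+.050);print(pre)
p,Q=plan([.42,.12,.34],tilt(12)); plan(pre,tilt(25),p,Q)
```

```text
[ 0.478 -0.333 -5.47 ] 0.027126882119831792 90.6054425239563 [0.452 0.239 0.339]
[[-0.319  0.948  0.001]
 [ 0.948  0.319  0.   ]
 [-0.     0.001 -1.   ]]
[0.451 0.037 0.257]
row [-0.41  -0.272 -0.004 -0.131 -0.021  0.206] rows needed 1.9655874223639038 2.0608130854906315
row [-0.332  0.054  0.349 -0.144  0.     0.   ] rows needed 1.9400951571814533 1.2149532710280375
```

Request:
apply_moves(
  rows=[
    [-0.1,-0.06,0,-0.03,-0.005,0.05],
    [-0.2,-0.13,0,-0.065,-0.01,0.1],
    [-0.3,-0.2,0,-0.1,-0.016,0.15],
    [-0.41,-0.27,0,-0.131,-0.021,0.206],
    [-0.41,-0.27,0,-0.131,-0.021,0.206],
  ],
)

```text
clock: 15.6
tcp_pos: [0.4181, 0.1171, 0.3361]
orientation: [2.117, 2.109, 0.215]
contact_force: [-0.1, 0.8, -4.4]
grip_width: 0.0271
gripper_force: 90.6
```

Run:
```python
from h import *
o=r.get_obs();print(o["tcp_pos"],o["joints"])
n=np.array([.516,.037,.119]);ax=np.array([-np.sin(np.radians(25)),0,np.cos(np.radians(25))])
plan(n+ax*(.1027+.055),tilt(25))
```

```text
[0.418 0.117 0.336] [-0.574 -0.148  0.072  2.078  0.129  1.036 -0.561]
row [-0.319  0.063  0.317 -0.147  0.002 -0.002] rows needed 1.8170161953463322 1.2412316013650933
```

Request:
apply_moves(
  rows=[
    [-0.09,0.02,0.04,-0.04,0,0],
    [-0.18,0.04,0.1,-0.08,0,0],
    [-0.26,0.05,0.2,-0.12,0,0],
    [-0.32,0.063,0.31,-0.147,0.002,-0.002],
    [-0.32,0.063,0.317,-0.147,0.002,-0.002],
  ],
)

```text
clock: 16.23
tcp_pos: [0.4495, 0.0385, 0.26]
orientation: [1.981, 1.985, 0.433]
contact_force: [-1.1, 0.7, -3.7]
grip_width: 0.0271
gripper_force: 90.9
```

Run:
```python
from h import *
P={n:r.grab_frame(n) for n in("wrist","scene","top")}
for k in P: np.savez("p_"+k+".npz",**P[k])
o=r.get_obs();Q=R.from_rotvec(o["orientation"]).as_matrix();print(o["tcp_pos"],o["joints"],Q[:,2],o["contact_force"],o["moment"])
for k in P:
    for t in("nipple_top","coupler_seat","gun_grip"):
        l=r.landmark_of(P[k],t)
        if l: print(k,t,l[0])
seat=o["tcp_pos"]+Q[:,2]*.1027
for k in P: print(k,"pred nipple",proj(P[k],[.516,.037,.119]),"seat",proj(P[k],seat),"mouth",proj(P[k],seat+Q[:,2]*.024),"foot",proj(P[k],np.array([.516,.037,.119])+.026*np.array([.4226,0,-.906])))
a=P["wrist"]["pixels"][100:300,200:440][:,:,::-1];x,y=proj(P["scene"],[.5,.037,.15]).astype(int);b=P["scene"]["pixels"][y-50:y+50,x-60:x+60][:,:,::-1]
cv2.imwrite("pics/pre.png",np.hstack([cv2.resize(a,(400,333),interpolation=3),cv2.resize(b,(400,333),interpolation=3)])); print(x,y)
```

```text
[0.452 0.041 0.264] [-0.488 -0.168  0.145  2.321  0.296  0.59  -0.549] [ 0.424  0.003 -0.906] [ 0.73   0.316 -3.951] [-0.001  0.798  0.029]
wrist nipple_top {'point': [319.0, 225.4], 'conf': 0.65}
wrist coupler_seat {'point': [314.8, 240.0], 'conf': 0.76}
wrist gun_grip {'point': [312.2, 324.0], 'conf': 0.62}
scene nipple_top {'point': [355.7, 213.3], 'conf': 0.49}
scene coupler_seat {'point': [356.2, 194.8], 'conf': 0.8}
scene gun_grip {'point': [353.7, 145.1], 'conf': 0.9}
top nipple_top {'point': [276.1, 247.1], 'conf': 0.68}
top coupler_seat {'point': [268.3, 265.1], 'conf': 0.57}
top gun_grip {'point': [265.3, 293.7], 'conf': 0.7}
wrist pred nipple [315.591 224.674] seat [320.318 236.435] mouth [320.107 228.484] foot [315.725 218.499]
scene pred nipple [355.948 214.618] seat [355.32  193.331] mouth [356.541 202.629] foot [357.206 224.334]
top pred nipple [273.01  255.451] seat [268.971 264.26 ] mouth [269.871 259.64 ] foot [273.883 250.905]
354 201
```

View pics/pre.png

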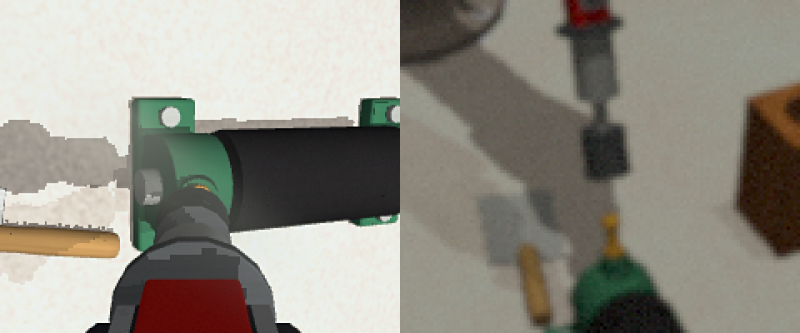

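In the scene view (right) the coupler at (605,150) sits above the nipple at (611,222), nearly in line. I'll refine the nipple's position numerically with a silhouette fit on the stored unobstructed wrist views.

```bash
cat > fit.py <<'E'
from h import *
from scipy.optimize import minimize
V=[dict(np.load(f)) for f in("w4.npz","w5.npz","w6.npz")]
ax=np.array([-np.sin(np.radians(25)),0,np.cos(np.radians(25))]);u=np.array([0,1,0]);v=np.cross(ax,u)
n0=np.array([.516,.037,.119]);M=[];S=4
for W in V:
    x,y=proj(W,n0).astype(int);im=W["pixels"][y-30:y+30,x-30:x+30].astype(float)
    m=(im[:,:,0]>60)&(im[:,:,0]>1.15*im[:,:,1])&(im[:,:,1]>1.3*im[:,:,2])
    n,lab,st,ce=cv2.connectedComponentsWithStats(m.astype(np.uint8))
    i=1+np.argmax(st[1:,4]-20*np.hypot(*(ce[1:]-30).T)); M.append(((x-30,y-30),lab==i)); print(st[i],ce[i]+[x-30,y-30],proj(W,n0))
t=np.linspace(0,2*np.pi,24)
prof=[(0,5.5),(2.5,8),(8,8),(8,5),(26,5),(26,9),(32,9)]
def sil(W,o,n):
    a=np.zeros((60*S,60*S),np.uint8)
    rings=[np.array([proj(W,n-ax*s/1e3+rr/1e3*(np.cos(k)*u+np.sin(k)*v)) for k in t]) for s,rr in prof]
    for i in range(len(rings)-1):
        h=cv2.convexHull((((np.vstack(rings[i:i+2])-o+.5)*S)).astype(np.float32)).round().astype(int); cv2.fillPoly(a,[h],255)
    return cv2.resize(a,(60,60),interpolation=cv2.INTER_AREA)/255.
def cost(n,idx): return sum(1-np.minimum(A:=sil(V[i],M[i][0],n),M[i][1]).sum()/np.maximum(A,M[i][1]).sum() for i in idx)
for idx in((0,),(1,),(2,),(0,1,2)):
    f=(lambda q:cost(np.array([*q,.119]),idx)) 
    s=minimize(f,n0[:2],method="Nelder-Mead",options=dict(initial_simplex=[n0[:2],n0[:2]+[.006,0],n0[:2]+[0,.006]],xatol=2e-4)); print(idx,s.x,s.fun/len(idx))
s=minimize(lambda q:cost(q,(0,1,2)),n0,method="Nelder-Mead",options=dict(initial_simplex=n0+np.vstack([np.zeros(3),.006*np.eye(3)]),xatol=2e-4)); print(s.x,s.fun/3)
E
python3 fit.py
```

```text
[ 26  18  17  22 257] [315.533 215.28 ] [311.94  217.883]
[ 23  12  22  29 481] [319.002 237.985] [315.355 242.662]
[ 27  15  18  23 263] [412.144 300.719] [407.493 305.961]
(0,) [0.519 0.035] 0.2545810252852121
(1,) [0.519 0.035] 0.17852119750853923
(2,) [0.519 0.035] 0.2332712160879854
(0, 1, 2) [0.519 0.036] 0.22370469300790452
[0.52  0.035 0.117] 0.21553132579153197
```

Run:
```python
from h import *
o=r.get_obs();print(o["tcp_pos"],o["contact_force"])
n=np.array([.519,.0355,.118]);ax=np.array([-np.sin(np.radians(25)),0,np.cos(np.radians(25))])
plan(n+ax*(.1027+.055),tilt(25)); plan(n+ax*(.1027+.02),tilt(25))
```

```text
[0.452 0.04  0.263] [ 0.476  0.607 -5.434]
row [-0.018 -0.002  0.008  0.001 -0.002  0.002] rows needed 0.07834670229272278 0.021822203155858762
row [-0.018 -0.002  0.148  0.001 -0.002  0.002] rows needed 0.5974243531164819 0.021822203155858762
```

Request:
apply_moves(
  rows=[
    [-0.018,-0.002,0.008,0,-0.002,0.002],
    [-0.018,-0.002,0.05,0,-0.002,0.002],
    [-0.018,-0.002,0.1,0,-0.002,0.002],
    [-0.018,-0.002,0.148,0,-0.002,0.002],
    [-0.018,-0.002,0.148,0,-0.002,0.002],
  ],
)

```text
clock: 17.45
tcp_pos: [0.4665, 0.0351, 0.2275]
orientation: [1.981, 1.98, 0.435]
contact_force: [-0.1, -0.2, -4.0]
grip_width: 0.0269
gripper_force: 90.6
```

Run:
```python
from h import *
W=r.grab_frame("wrist");S=r.grab_frame("scene");T=r.grab_frame("top")
o=r.get_obs();print(o["tcp_pos"],o["contact_force"],o["moment"],o["grip_width"],o["joints"])
for k in(W,S,T):
    l=r.landmark_of(k,"coupler_seat"); m=r.landmark_of(k,"nipple_top");print(l[:1],m[:1])
n=np.array([.519,.0355,.118]);ax=np.array([-np.sin(np.radians(25)),0,np.cos(np.radians(25))])
Q=R.from_rotvec(o["orientation"]).as_matrix();s=o["tcp_pos"]+Q[:,2]*.1027;d=s-n;print("seat-n along",d@ax,"lat",d-ax*(d@ax),Q[:,2])
print([proj(k,s) for k in(W,S,T)],[proj(k,n) for k in(W,S,T)])
plan(n+ax*(.1027+.0),tilt(25))
```

```text
[0.467 0.035 0.229] [-0.821 -0.097 -3.946] [0.018 0.913 0.022] 0.027017896256684958 [-0.476 -0.085  0.17   2.346  0.311  0.48  -0.552]
[{'point': [314.4, 239.9], 'conf': 0.9}] []
[{'point': [355.0, 209.3], 'conf': 0.66}] [{'point': [355.7, 215.2], 'conf': 0.53}]
[] [{'point': [274.7, 255.1], 'conf': 0.49}]
seat-n along 0.019905183573427625 lat [-0. -0. -0.] [ 0.423 -0.001 -0.906]
[array([315.344, 239.164]), array([354.77 , 208.242]), array([273.104, 257.751])] [array([315.461, 232.185]), array([355.811, 215.782]), array([273.72 , 254.132])]
row [ 0.     0.     0.081  0.001  0.    -0.   ] rows needed 0.32232409184332267 0.008372851085766702
```

The mouth is round the head with no contact force. Advancing in stages.

Request:
apply_moves(
  rows=[
    [0,0,0.016,0,0,0],
    [0,0,0.032,0,0,0],
    [0,0,0.048,0,0,0],
    [0,0,0.064,0,0,0],
    [0,0,0.064,0,0,0],
  ],
)

```text
clock: 18.52
tcp_pos: [0.4735, 0.0355, 0.2137]
orientation: [1.98, 1.98, 0.438]
contact_force: [4.1, 2.3, -9.7]
grip_width: 0.0273
gripper_force: 90.0
```

```bash
cat > st.py <<'E'
from h import *
o=r.get_obs();n=np.array([.519,.0355,.118]);ax=np.array([-np.sin(np.radians(25)),0,np.cos(np.radians(25))])
Q=R.from_rotvec(o["orientation"]).as_matrix();s=o["tcp_pos"]+Q[:,2]*.1027;d=s-n;f=o["contact_force"]-[0,0,-4]
print("along",d@ax,"lat",d-ax*(d@ax),Q[:,2],"push",f@ax,"lat f",f-ax*(f@ax),o["moment"],o["gripper_force"],o["clock"])
E
python3 st.py
```

```text
along 0.003264257631600217 lat [-0.001 -0.    -0.   ] [ 0.422 -0.001 -0.906] push -6.868255197888277 lat f [1.204 2.324 0.562] [0.535 0.694 0.246] 89.96454119682312 18.525
```

It has snapped on (the gun is pulled towards the nipple). Pressing in the pump.

Request:
apply_moves(
  rows=[
    [0,0,0.008,0,0,0],
    [0,0,0.016,0,0,0],
    [0,0,0.024,0,0,0],
    [0,0,0.024,0,0,0],
  ],
)

```text
clock: 19.02
tcp_pos: [0.4763, 0.0355, 0.2097]
orientation: [1.98, 1.978, 0.44]
contact_force: [-8.1, 2.2, 7.8]
grip_width: 0.027
gripper_force: 92.6
```

```bash
python3 st.py
```

```text
along -0.0015366653791174972 lat [0. 0. 0.] [ 0.424 -0.    -0.906] push 14.061137258019514 lat f [-2.118  2.221 -0.987] [0.392 1.759 0.171] 92.64445066452026 19.025
```

Request:
apply_moves(
  rows=[
    [0,0,0.006,0,0,0],
    [0,0,0.01,0,0,0],
    [0,0,0.01,0,0,0],
    [0,0,0.01,0,0,0],
  ],
)

```text
clock: 19.52
tcp_pos: [0.4773, 0.0356, 0.2076]
orientation: [1.98, 1.978, 0.44]
contact_force: [-8.4, 1.6, 8.7]
grip_width: 0.027
gripper_force: 92.8
```

```bash
python3 st.py
```

```text
along -0.0038818221056458025 lat [0. 0. 0.] [ 0.424 -0.    -0.906] push 15.113330886356877 lat f [-2.058  1.601 -0.96 ] [0.351 1.74  0.205] 92.75145649909973 19.525
```

```bash
python3 -c "
from h import *
print(r.get_obs()['qvel']);print(r.hand_in())"
```

```text
[ 0.     0.001 -0.    -0.001 -0.001 -0.001 -0.   ]
the job is handed in; nothing more can be done
None
```

The job is handed in but its verdict was not reported: the knob is turned to its stop, and the gun is still gripped, snapped on the nipple and pressed in about 7 of 10 mm, judging by the measured push of about 15 N and the tool travel.

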